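# Check the feed screw with the pitch comb that fits and set the feed selector

### The arm

A 6-joint arm with a two-finger parallel gripper is mounted at the origin on a cart in front of the work surface, level with it; the furniture and walls round the work are solid. World frame = base frame: x ahead of the robot, y to its left, z up, the work surface at z = 0. Lengths are in m, angles in rad, forces in N, time in s.
With the tool pointing down it reaches from about 0.35 to 0.775 m from the base axis. Payload 7.3 kg.
Tool frame: the origin (TCP) lies at the centre of the arm's flange, where the gripper is bolted on; the fingertips stand 178 mm ahead of it and the grasp point (between the pads) lies 159 mm ahead of it; z points along the fingers, y is the line along which they close (so a half turn about z gives the same grasp; the last joint's range is limited). The gripper opens to 92 mm and grips with 3 to 60 N. Pads are 19 mm wide; open, the fingers measure 130 mm over their backs; the gripper's body (75 mm by 190 mm) begins 47 mm behind the grasp point.
Start: joints at [1.055, 0.342, 1.524, -0, 1.275, -0.146], TCP at [0.19, 0.49, 0.405] pointing down, gripper open.
Joint ranges: [-2.53, 2.53], [-0.77, 2.02], [0.04, 2.7], [-1, 4.14], [0.28, 2.66], [-3.11, 3.11]. Speed limits (rad/s): [2.57, 2.57, 3.14, 3.14, 3.14, 3.14].

### API

Orientations are given as [roll, pitch, yaw] about the fixed x, y, z axes, in that order (R = Rz(yaw) Ry(pitch) Rx(roll)).
In Python, from cell import telemetry, vision, ticket gives the robot as it stands.
- The arm moves only by the shell command python3 -m crank 'ROWS' [FORCE]. ROWS is JSON, a list of rows, each a list of 5 numbers: the gripper command: -1 is shut, 1 is fully open, values between are in proportion, then the shift along the tool's x, y, z in mm, then the turn about the tool's z in rad. In form: [[fingers, dx, dy, dz, roll], ...]. A call has 1 to 12 rows; each row is the pose to reach, as a shift and turn from the pose commanded when the call began, along the tool's axes at that moment; what a row does not reach only later rows make up. A row lasts 1/12 s, in which the tool goes at most 41.7 mm and 7.16 degrees, less where a joint would pass 70% of its speed; a pose out of reach is approached as far as the arm can. A call with a gripper value outside its range is refused whole. The fingers move at their own pace and stop on an object; FORCE is the grip in N (left out, the last holds). Time passes only in rows, so rows that repeat a pose let the fingers close. It gives the time, the measured TCP pose, the force, the opening and the grip force at its end, in the units of the state.
- telemetry.observe(): the state, without advancing time (a new reading comes with each control period).
- vision.read_camera(name): name is "scene" or "top"; returns (picture, depth): 420x560x3 uint8, red, green, blue; 420x560 float32, m along the optical axis (not along the pixel's ray), 0 where there is no reading.
- vision.get_calibration(name): a dict with "camera_matrix" (3x3 intrinsics, pixels), "rvec" (rotation vector, rad) and "tvec" (3), from world to camera coordinates, as OpenCV has them. Camera axes: x right, y down, z forward; pixel columns grow to the right and rows downward; lengths in m; the calibration is good to about 2 mm. A picture is of the moment at which its call begins. get_calibration takes no time and is no camera call.
- ticket.hand_in(): hands the job in; it is judged then, once.
The state is a dict: "time": time; "qpos": joint angles; "qvel": joint speeds; "joint_efforts": joint torques, N m; "tool_pos": TCP position; "tool_rot": TCP orientation; "contact_force": force on the tool from outside, world axes, zero at the start; "torque": the same for the moment, N m; "opening": finger opening in m; "grip_force": force on a finger pad.
Only numpy, scipy, OpenCV 4.12 (cv2) and the standard library are available. Lean on these libraries where they do the work, as an engineer would, in place of code of your own. Each camera call takes 0.05 s, during which the arm holds its last target. There are 200 camera calls.

### The job

Take from the rack the pitch comb whose teeth fit the feed screw, lay it against the two sloping rests with its teeth in the thread so that it sits flat and fully home, let go of it, and then press lightly (about 10 N, never over 40 N) on the top of its handle to check that it stays flat. Then turn the feed selector clockwise, counting the clicks and never going past it, to the setting with four dots, which belongs to this screw. Leave the comb in the thread, the other two combs in the rack and everything else on the table where it is.

Things in the scene. Friction and masses are not known exactly. Their poses are not given: they have to be found in the camera images.
- comb_16_mid (a point): Centre of the steel pitch comb that fits: 7 teeth, 16 mm apart, 5 mm wide. Plate 150 mm long (own x), 8 mm thick (own y), upright (own z up) in the rack, teeth down; this point is 45 mm above the tooth tips. A tab (handle) above the plate's middle, 40 mm long, 10 mm thick, spans 7 to 45 mm above this point. All three combs have one outline; only tooth spacing differs. 0.12 kg.
- comb_12_mid (a point): Centre of the steel pitch comb too fine for the screw: 9 teeth, 12 mm apart. Plate 150 mm long (own x), 8 mm thick (own y), upright (own z up) in the rack, teeth down; this point is 45 mm above the tooth tips. A tab (handle) above the plate's middle, 40 mm long, 10 mm thick, spans 7 to 45 mm above this point. All three combs have one outline; only tooth spacing differs. 0.12 kg.
- comb_22_mid (a point): Centre of the steel pitch comb too coarse for the screw: 5 teeth, 22 mm apart. Plate 150 mm long (own x), 8 mm thick (own y), upright (own z up) in the rack, teeth down; this point is 45 mm above the tooth tips. A tab (handle) above the plate's middle, 40 mm long, 10 mm thick, spans 7 to 45 mm above this point. All three combs have one outline; only tooth spacing differs. 0.12 kg.
- comb_16_edge (a point): Middle of the fitting comb's lower plate edge, at the root of its middle tooth: 39 mm below the comb's centre, 6 mm above the tooth tips (the teeth are 6 mm long). Axes as the comb's. The plate spans from here 46 mm up; its upper shoulders repeat the teeth for show only.
- comb_rack: Fixed plywood rack, 174 (own x) x 136 x 54 mm, with three combs upright along its own x at own y = -50, 0, +50 mm, in varying order. A comb's ends stand in open-topped slots (walls up to 50 mm above the table, under 3 mm play): draw it straight up 45 mm or more. Tooth tips in the rack are 14 mm above the table. Origin: centre of underside.
- screw_stand: Fixed stand with a fixed horizontal screw: axis along own y, 45 mm above the origin (on the table); round thread, pitch 16, crest diameter 48, grooves 7 mm deep. Two flat rests at own y = +-65 mm (20 wide, 27 to 79 mm from the axis) lean 30 degrees from vertical to own -x (robot side). A comb lying on them, teeth down, points at the axis: its z then leans 30 degrees to own -x.
- thread_gap (a point): On the screw's crest line facing the rests (stand's own x = -12, y = 0, z = 65.8 mm), midway between two turns. When the comb is home, the middle of its lower edge lies here (or one pitch, 16 mm, along), edge on the crests, every tooth in a groove with 1 mm play. Axes as the stand's. The rests leave 110 mm free between them for fingers.
- selector (a joint): Angle of the selector knob (rad), growing clockwise from above. Detents every 0.419: 0 = one dot, 0.419 = two, 0.838 = three, 1.257 = four, 1.676 = five dots (stop). A detent holds with about 0.1 N m and pulls the knob home from 0.15 rad away. Starts anywhere from one to two dots.
- selector_grip (a point): On the knob's vertical axis, 69 mm above the table, inside its upright bar grip: bar 46 mm long (own x, to the white pointer end), 12 mm thick (own y), from 18 mm below to 12 mm above this point (its round foot, 44 mm across, from 18 mm below it down).
- selector_box: Fixed grey box, 92 x 92 x 40 mm, knob on top at the centre; groups of black dots on its top mark the settings, from one dot (own +y side) clockwise to five. Origin: centre of underside.
- tally_counter: Bystander, to be left alone: steel hand tally counter, 52x45x17 mm; origin at the centre of its underside.
- dust_brush: Bystander, to be left alone: flat dust brush, 36x188x12 mm; origin at the centre of its underside.
- date_stamp: Bystander, to be left alone: wooden hand stamp, 27x48x62 mm, standing; origin at the centre of its underside.
- glue_stick: Bystander, to be left alone: upright glue stick, 25 mm across, 92 mm high; origin at the centre of its underside.

How it is judged:
On the way, in this order (a step that is already met when the one before it is completed fails the run):
1. the fitting comb sits fully home in the thread, flat on both rests, and is let go (x of comb_16_edge in the frame of screw_stand between -0.016 and -0.008 m and y of comb_16_edge in the frame of screw_stand between -0.025 and 0.025 m and z of comb_16_edge in the frame of screw_stand between 0.062 and 0.0685 m and angle between the x axis of comb_16_mid and the y axis of screw_stand, either way round below 0.04 rad and angle between comb_16_mid's own z axis and vertical between 0.464 and 0.584 rad and contact force between the fingers and comb_16 below 0.1 N), for 0.2 s.
2. the seated comb is pressed into the thread (more than 4 N on the stand) and stays flat (x of comb_16_edge in the frame of screw_stand between -0.016 and -0.008 m and y of comb_16_edge in the frame of screw_stand between -0.025 and 0.025 m and z of comb_16_edge in the frame of screw_stand between 0.062 and 0.0685 m and angle between the x axis of comb_16_mid and the y axis of screw_stand, either way round below 0.04 rad and angle between comb_16_mid's own z axis and vertical between 0.464 and 0.584 rad and contact force between comb_16 and screw_stand above 4 N), for 0.04 s.
3. the selector stands in the detent with four dots (value of joint selector between 1.157 and 1.357 rad), for 0.2 s.
At the end, for the whole second after the job is handed in: Fitting comb released, at rest in the thread on both rests: edge within 4 mm of the crest line, at most 2.7 mm above it, 25 mm along from the marked groove; parallel within 0.04 rad, lean 30 +-3.4 deg. Selector within 0.1 rad of four dots. Other combs moved under 20 mm, bystanders under 30 mm (all of step 1 and all of step 3 and linear speed of comb_16 below 0.02 m/s and distance of each of comb_12_mid, comb_22_mid from where it was at the start of the episode below 0.02 m and distance of each of tally_counter, dust_brush, date_stamp, glue_stick from where it was at the start of the episode below 0.03 m); the robot touches nothing.
It fails at once if the selector is turned past the four-dot setting (beyond 1.52 rad) (value of joint selector above 1.52 rad).
It fails at once if the comb is forced into the stand with more than 40 N (contact force between comb_16 and screw_stand above 40 N).
It fails at once if another comb is moved more than 20 mm (distance of any of comb_12_mid, comb_22_mid from where it was at the start of the episode above 0.02 m).
It fails at once if a bystander is moved more than 30 mm (distance of any of tally_counter, dust_brush, date_stamp, glue_stick from where it was at the start of the episode above 0.03 m).
It also fails if it takes over 67 s, if anything falls off the work surface, if the arm or the gripper's body presses on something with over 40 N, if the wrist force passes 120 N, or if a joint passes its speed limit or range.

## Working session

There is one attempt and no reset: what is moved stays moved. The work goes in short steps, Python scripts to look and compute and a shell command to move; the robot and the scene stay as the last step left them, time stands still between calls to the robot, and variables do not carry over. Pictures are saved under pics/ and viewed, at most 10 in all, crops included, and the job is handed in when it is done.

```bash
ls; mkdir -p pics
cat > h.py <<'E'
import numpy as np, cv2
from cell import telemetry, vision, ticket
def cam(n):
    c=vision.get_calibration(n); K=np.array(c["camera_matrix"],float); R=cv2.Rodrigues(np.array(c["rvec"],float))[0]; t=np.array(c["tvec"],float).ravel()
    return K,R,t
def pts(n,depth):
    K,R,t=cam(n); v,u=np.mgrid[:depth.shape[0],:depth.shape[1]]
    P=np.stack([(u-K[0,2])/K[0,0]*depth,(v-K[1,2])/K[1,1]*depth,depth],-1)
    return (P-t)@R
def ray(n,u,v,z):
    K,R,t=cam(n); d=R.T@np.array([(u-K[0,2])/K[0,0],(v-K[1,2])/K[1,1],1]); c=-R.T@t
    return c+d*(z-c[2])/d[2]
E
python3 - <<'E'
from h import *
print(telemetry.observe())
for n in("scene","top"):
    p,d=vision.read_camera(n); cv2.imwrite(f"pics/{n}0.png",p[:,:,::-1]); np.savez(f"/tmp/{n}0.npz",p=p,d=d)
    K,R,t=cam(n); print(n,K.tolist(),-R.T@t,R[2])
E
```

```text
pics
{'time': 0.0, 'qpos': array([ 1.05500149e+00,  3.42705398e-01,  1.52503861e+00, -2.17423122e-05,
        1.27544635e+00, -1.45967361e-01]), 'qvel': array([ 0.00028308, -0.00090657, -0.00103221, -0.00122979,  0.00030125,
        0.00050849]), 'joint_efforts': array([ 6.69018136e-04, -4.31241417e+01, -2.44221425e+01,  7.16616260e-02,
        5.60111634e-02, -1.00528064e-04]), 'tool_pos': array([0.18965399, 0.4893843 , 0.40404622]), 'tool_rot': array([-3.14000892e+00, -2.11814902e-04,  2.77177135e+00]), 'contact_force': array([0.51354041, 0.65328853, 0.81202246]), 'torque': array([-0.00780323, -0.03326408, -0.00761514]), 'grip_force': 0.0, 'opening': 0.09198639984650968}
scene [[420.45012867109824, 0.0, 279.947333693675], [0.0, 420.45012867109824, 210.4140671565838], [0.0, 0.0, 1.0]] [ 0.15523304 -0.70688142  0.75377102] [ 0.39448515  0.66778918 -0.6312203 ]
top [[384.855169104079, 0.0, 278.19638577767876], [0.0, 384.855169104079, 204.42535677598244], [0.0, 0.0, 1.0]] [ 0.40709639 -0.01411778  0.92694874] [ 0.15861359  0.0176625  -0.98718274]
```

View pics/scene0.png

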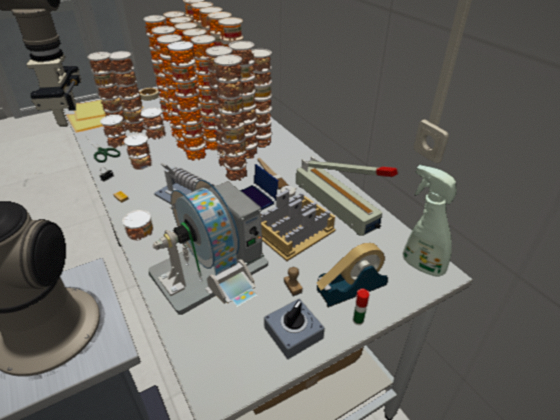

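View pics/top0.png

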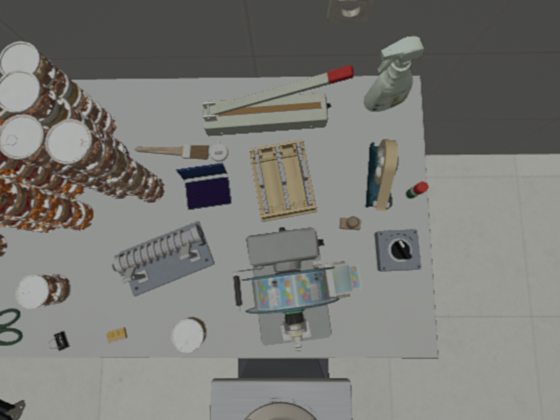

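Top view: rack at (283,180), screw stand at (162,258), selector at (400,250). In between stands a label machine at (290,290). I'll enlarge these areas.

Run:
```python
from h import *
S=np.load("/tmp/scene0.npz"); T=np.load("/tmp/top0.npz")
a=lambda I,x0,y0,w,h:cv2.resize(I[y0:y0+h,x0:x0+w,::-1],(400,300),interpolation=cv2.INTER_CUBIC)
m=np.vstack([np.hstack([a(S['p'],250,180,96,72),a(T['p'],240,135,88,66)]),np.hstack([a(T['p'],105,215,120,90),a(T['p'],360,215,80,60)])])
cv2.imwrite("pics/mos0.png",m)
P=pts("top",T['d'])
for u,v in [(283,130),(160,200),(400,290),(350,200)]: print(u,v,P[v,u])
for nm,(x0,y0,w,h),z0,z1 in [("rack",(240,130,88,95),.035,.058),("racktop",(240,130,88,95),.075,.12),("screw",(105,215,120,90),.055,.075),("base",(105,215,120,90),.004,.02),("rests",(105,215,120,90),.085,.2),("box",(365,220,65,60),.03,.05),("knob",(365,220,65,60),.07,.1)]:
    Q=P[y0:y0+h,x0:x0+w]; M=(Q[...,2]>z0)&(Q[...,2]<z1); q=Q[M]
    if len(q)<5: print(nm,len(q)); continue
    r=cv2.minAreaRect(q[:,:2].astype(np.float32)*1000); print(nm,len(q),r,q.mean(0),q[:,2].max())
```

```text
283 130 [ 0.74281682 -0.01021501  0.00795236]
160 200 [0.56839063 0.29236315 0.00209122]
400 290 [ 0.35154319 -0.28132199  0.00337606]
350 200 [ 5.65994187e-01 -1.72567655e-01 -4.11530433e-04]
rack 709 ((611.1533203125, -8.333778381347656), (166.70851135253906, 128.94168090820312), 10.056696891784668) [ 0.61182425 -0.01183134  0.04997385] 0.05794353219574681
racktop 304 ((603.6203002929688, -10.151229858398438), (54.11063003540039, 109.93846130371094), 9.83552360534668) [ 0.60870633 -0.01148005  0.10142966] 0.10823516584029001
screw 1367 ((435.4669189453125, 271.07489013671875), (66.3652572631836, 213.00582885742188), 21.751569747924805) [0.4437709  0.27520727 0.06277828] 0.07495034334505975
base 2264 ((430.97674560546875, 278.705322265625), (288.970947265625, 203.01055908203125), 87.71039581298828) [0.41127795 0.25871576 0.01051166] 0.019411153023683212
rests 184 ((410.9266052246094, 261.8062744140625), (21.32810401916504, 150.091796875), 21.868284225463867) [0.4090024  0.26413034 0.10150303] 0.11369070965975905
box 1350 ((443.4352111816406, -273.4979553222656), (92.09271240234375, 92.79334259033203), 2.4386112689971924) [ 0.44278784 -0.27056763  0.04096744] 0.04992528205789345
knob 139 ((443.7026672363281, -272.9404602050781), (45.63697052001953, 12.080530166625977), 28.614988327026367) [ 0.44304268 -0.27217252  0.08020609] 0.08576941206826323
```

View pics/mos0.png

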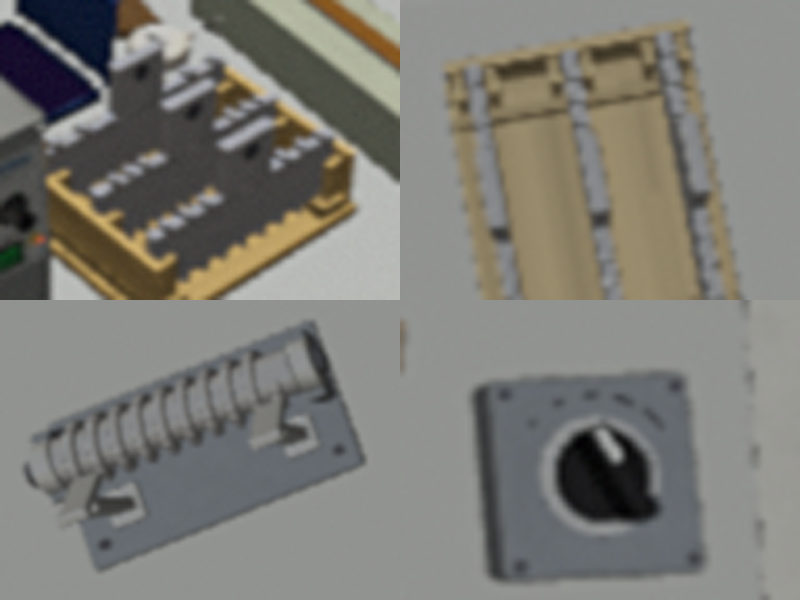

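Scene crop: three combs standing along the rack. Top crops: stand with rests on the robot side, and the selector pointer between the first dots at about 26°. Next I'll identify the combs by tooth spacing and get precise lines and obstacle heights.

Run:
```python
from h import *
S=np.load("/tmp/scene0.npz"); T=np.load("/tmp/top0.npz"); P=pts("top",T['d'])
Q=P[130:225,240:328]; q=Q[(Q[...,2]>.088)&(Q[...,2]<.12)]
a=np.radians(9.9); ex=np.array([np.cos(a),np.sin(a)]); ey=np.array([-ex[1],ex[0]]); o=np.array([.6112,-.0083])
l=np.c_[(q[:,:2]-o)@ex,(q[:,:2]-o)@ey]*1000
rows=[]
for c in(-50,0,50):
    s=l[abs(l[:,1]-c)<12]; med=np.median(s,0); lo,hi=np.percentile(s[:,0],[2,98])
    cen=o+((lo+hi)/2*ex+med[1]*ey)/1000; print("tab",c,len(s),med,lo,hi,"world",cen,"z",np.median(q[abs(l[:,1]-c)<12][:,2]))
    pc=cen
    for n,D in(("scene",S),("top",T)):
        K,R,t=cam(n)
        if n=="scene": W=[np.r_[pc+ex*x/1000+ey*(-.004),z/1000] for x,z in((-85,5),(85,5),(85,110),(-85,110))]; sz=(680,420)
        else: W=[np.r_[pc+(ex*x+ey*y)/1000,.066] for x,y in((-85,-12),(85,-12),(85,12),(-85,12))]; sz=(680,96)
        uv=[(K@(R@w+t)) for w in W]; uv=np.float32([p[:2]/p[2] for p in uv])
        H=cv2.getPerspectiveTransform(uv,np.float32([[0,sz[1]],[sz[0],sz[1]],[sz[0],0],[0,0]]))
        rows.append(cv2.warpPerspective(D['p'],H,sz)[:,:,::-1])
m=np.vstack([cv2.resize(r,(680,155 if i%2==0 else 40)) for i,r in enumerate(rows)])
cv2.imwrite("pics/rect.png",m)
# height map 5 cm grid
print("max height cm; rows x from .80 down, cols y .5..-.4")
for x in np.arange(.8,.1,-.05): print("%.2f"%x,[int(100*np.nanmax(np.r_[0,P[...,2][(abs(P[...,0]-x)<.025)&(abs(P[...,1]-y)<.025)&(T['d']>0)]])) for y in np.arange(.5,-.41,-.05)])
```

```text
tab -50 97 [ -1.21213847 -49.82196005] -20.22643921229495 18.454849950430223 world [ 0.61889324 -0.05753237] z 0.10395943656362362
tab 0 91 [-3.06150311 -0.36305146] -20.922786800697256 16.971747731322036 world [ 0.60931632 -0.00899729] z 0.10420186857658044
tab 50 89 [-1.6651096  49.40640731] -19.72985514461929 18.478768875984596 world [0.60208937 0.04026316] z 0.1041604611235788
max height cm; rows x from .80 down, cols y .5..-.4
0.80 [0, 32, 32, 0, 0, 0, 8, 9, 12, 14, 16, 18, 21, 22, 26, 26, 24, 0, 0]
0.75 [32, 32, 32, 0, 0, 0, 6, 9, 12, 14, 16, 18, 21, 21, 0, 0, 0, 0, 0]
0.70 [0, 36, 36, 36, 1, 1, 1, 2, 0, 6, 6, 7, 0, 0, 5, 11, 0, 0, 0]
0.65 [30, 36, 36, 36, 36, 7, 8, 8, 0, 7, 10, 10, 0, 0, 8, 13, 0, 0, 0]
0.60 [29, 36, 36, 36, 36, 7, 7, 1, 1, 10, 10, 10, 1, 0, 10, 12, 9, 9, 0]
0.55 [28, 31, 36, 36, 36, 1, 1, 1, 1, 7, 7, 7, 5, 0, 8, 9, 9, 9, 0]
0.50 [27, 31, 0, 0, 1, 6, 6, 4, 0, 5, 17, 18, 2, 6, 6, 4, 4, 0, 0]
0.45 [0, 0, 1, 7, 7, 7, 11, 1, 0, 18, 18, 18, 18, 0, 0, 8, 8, 0, 0]
0.40 [9, 0, 5, 11, 11, 5, 11, 1, 15, 23, 24, 24, 22, 7, 4, 5, 8, 0, 0]
0.35 [9, 0, 0, 1, 1, 1, 0, 0, 15, 22, 24, 24, 22, 8, 4, 0, 0, 0, 0]
0.30 [9, 0, 0, 0, 0, 4, 5, 4, 14, 21, 17, 17, 2, 0, 0, 0, 0, 0, 0]
0.25 [3, 0, 1, 1, 0, 4, 4, 5, 0, 2, 3, 16, 2, 0, 0, 0, 0, 0, 0]
0.20 [2, 30, 33, 0, 0, 0, 4, 0, 0, 0, 0, 0, 0, 0, 0, 0, 0, 0, 0]
0.15 [0, 24, 0, 0, 0, 0, 0, 0, 0, 0, 0, 0, 0, 0, 0, 0, 0, 0, 0]
```

View pics/rect.png

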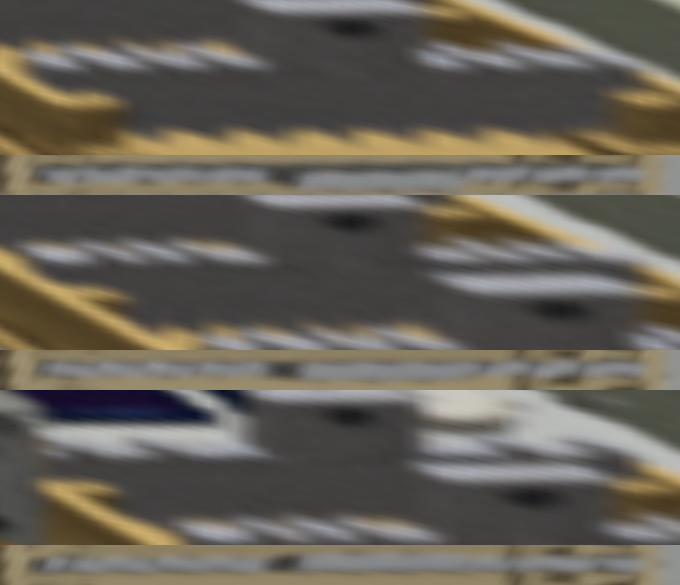

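The rectified strips show teeth but too blurrily to count, so I'll measure the periodicity numerically.

Run:
```python
from h import *
from scipy.ndimage import map_coordinates
S=np.load("/tmp/scene0.npz"); T=np.load("/tmp/top0.npz")
g={n:D['p'].astype(float).mean(2) for n,D in(("scene",S),("top",T))}
a=np.radians(9.9); ex=np.array([np.cos(a),np.sin(a),0]); ey=np.array([-ex[1],ex[0],0])
x=np.arange(-76,76.5,.5); xs=np.r_[x[x<-24],]; 
for c,pc in((-50,(.6189,-.0575)),(0,(.6095,-.0088)),(50,(.602,.0403))):
  for n in("scene","top"):
    K,R,t=cam(n)
    for z,off in((18,-4),(58,-4),(62,-4),(65,-4),(66,0),(62,0)):
        W=np.r_[pc,0]+np.outer(x/1000,ex)+ey*off/1000+[0,0,z/1000]
        p=(W@R.T+t)@K.T; uv=p[:,:2]/p[:,2:]
        s=map_coordinates(g[n],[uv[:,1],uv[:,0]],order=1)
        m=abs(x)>24 if z>20 else abs(x)<60
        r=[]
        for per in np.arange(9,27,.5):
            A=np.c_[np.ones(m.sum()),x[m],(x[m]>0),x[m]*(x[m]>0),np.cos(2*np.pi*x[m]/per),np.sin(2*np.pi*x[m]/per)]
            co=np.linalg.lstsq(A,s[m],rcond=None)[0]; r.append(np.hypot(*co[-2:]))
        r=np.array(r); k=np.argsort(-r)[:1]; f=lambda q:r[int((q-9)/.5)]
        print(c,n,z,off,"best",9+.5*k[0],"amp %.1f | 12:%.1f 16:%.1f 22:%.1f"%(r[k[0]],f(12),f(16),f(22)))
```

```text
-50 scene 18 -4 best 15.5 amp 16.0 | 12:2.1 16:15.9 22:8.1
-50 scene 58 -4 best 25.5 amp 3.0 | 12:1.3 16:1.3 22:2.9
-50 scene 62 -4 best 16.0 amp 11.1 | 12:2.5 16:11.1 22:3.3
-50 scene 65 -4 best 16.0 amp 21.8 | 12:4.0 16:21.8 22:3.6
-50 scene 66 0 best 16.0 amp 19.6 | 12:2.1 16:19.6 22:5.2
-50 scene 62 0 best 16.0 amp 25.3 | 12:3.6 16:25.3 22:2.0
-50 top 18 -4 best 24.0 amp 8.7 | 12:1.1 16:5.8 22:7.1
-50 top 58 -4 best 13.5 amp 7.4 | 12:5.8 16:4.3 22:4.7
-50 top 62 -4 best 13.5 amp 7.6 | 12:7.1 16:3.0 22:4.9
-50 top 65 -4 best 12.0 amp 7.9 | 12:7.9 16:1.8 22:4.8
-50 top 66 0 best 15.5 amp 5.9 | 12:1.4 16:4.5 22:0.3
-50 top 62 0 best 15.5 amp 6.2 | 12:0.5 16:5.0 22:1.4
0 scene 18 -4 best 12.0 amp 10.0 | 12:10.0 16:5.4 22:9.7
0 scene 58 -4 best 22.0 amp 4.0 | 12:0.8 16:1.2 22:4.0
0 scene 62 -4 best 14.0 amp 6.6 | 12:1.3 16:3.8 22:2.2
0 scene 65 -4 best 14.0 amp 12.9 | 12:5.1 16:7.0 22:4.9
0 scene 66 0 best 14.0 amp 15.8 | 12:10.5 16:6.5 22:6.8
0 scene 62 0 best 14.0 amp 15.8 | 12:7.7 16:7.8 22:7.0
0 top 18 -4 best 26.5 amp 7.2 | 12:2.6 16:4.9 22:5.1
0 top 58 -4 best 13.0 amp 8.8 | 12:
[... 192 characters left out ...]
12.5 amp 6.1 | 12:6.1 16:1.9 22:3.6
50 scene 18 -4 best 22.0 amp 14.4 | 12:4.9 16:11.2 22:14.4
50 scene 58 -4 best 26.5 amp 8.1 | 12:0.6 16:3.8 22:8.0
50 scene 62 -4 best 21.5 amp 8.2 | 12:3.6 16:5.0 22:7.3
50 scene 65 -4 best 21.5 amp 17.8 | 12:7.2 16:8.1 22:17.8
50 scene 66 0 best 22.5 amp 24.8 | 12:2.4 16:6.0 22:24.0
50 scene 62 0 best 22.0 amp 20.1 | 12:6.3 16:7.2 22:20.1
50 top 18 -4 best 14.5 amp 5.7 | 12:1.1 16:2.0 22:1.7
50 top 58 -4 best 12.0 amp 5.8 | 12:5.8 16:3.1 22:0.9
50 top 62 -4 best 12.0 amp 6.1 | 12:6.1 16:3.0 22:1.7
50 top 65 -4 best 13.5 amp 6.1 | 12:6.1 16:3.0 22:2.4
50 top 66 0 best 23.0 amp 5.7 | 12:3.3 16:3.6 22:3.8
50 top 62 0 best 23.5 amp 5.8 | 12:4.0 16:4.1 22:3.0
```

The comb at rack y=-50 is clearly the 16 mm one (tab centre 0.619, -0.058, tab top at 104 mm as expected). Setting out.

```bash
cat >> h.py <<'E'
def go(*targets):
    """each target: x,y,z,toolY direction deg -> tool-frame shift mm and roll from present pose"""
    s=telemetry.observe(); p=s["tool_pos"]; yaw=s["tool_rot"][2]
    X=np.array([np.cos(yaw),np.sin(yaw)]); Y=np.array([np.sin(yaw),-np.cos(yaw)])
    print("now",np.round(p,4),"toolY deg %.2f"%np.degrees(yaw-np.pi/2),"q",np.round(s["qpos"],2),"F",np.round(s["contact_force"],1),"open %.4f grip %.1f t %.2f"%(s["opening"],s["grip_force"],s["time"]))
    for x,y,z,d in targets:
        v=np.array([x,y])-p[:2]; r=yaw-np.pi/2-np.radians(d); r=(r+np.pi/2)%np.pi-np.pi/2
        print("shift %.1f %.1f %.1f roll %.3f"%(v@X*1e3,v@Y*1e3,(p[2]-z)*1e3,r))
E
python3 -c "
from h import *
go((.19,.49,.47,69),(.38,.12,.47,9.9),(.619,-.0575,.33,9.9),(.619,-.0575,.248,9.9))"
```

```text
now [0.1897 0.4894 0.4041] toolY deg 68.81 q [ 1.05  0.34  1.52  0.    1.28 -0.15] F [0.3 1.6 0.7] open 0.0921 grip 0.0 t 0.10
shift -0.1 0.7 -65.9 roll -0.003
shift -311.0 -275.7 -65.9 roll 1.028
shift -598.0 -354.8 74.1 roll 1.028
shift -598.0 -354.8 156.1 roll 1.028
```

```bash
python3 -m crank '[[1,0,0,-40,0],[1,0,0,-66,0],[1,-26,-23,-66,0.1],[1,-52,-46,-66,0.2],[1,-80,-71,-66,0.3],[1,-108,-96,-66,0.4],[1,-137,-121,-66,0.5],[1,-166,-147,-66,0.6],[1,-196,-174,-66,0.7],[1,-226,-200,-66,0.8],[1,-256,-227,-66,0.9],[1,-311,-276,-66,1.028]]'
python3 -c "
from h import *
go((.619,-.0575,.36,9.9),(.619,-.0575,.28,9.9))"
```

```text
time: 1.1
tool_pos: [0.3655, 0.1465, 0.4707]
tool_rot: [3.142, -0.0, 1.742]
contact_force: [1.2, 0.2, 1.1]
opening: 0.0912
grip_force: 0.0
now [0.3655 0.1465 0.4707] toolY deg 9.83 q [0.19 0.04 1.72 0.   1.38 0.01] F [1.2 0.2 1.1] open 0.0912 grip 0.0 t 1.10
shift -244.3 214.9 110.7 roll -0.001
shift -244.3 214.9 190.7 roll -0.001
```

```bash
python3 -m crank '[[1,-40,35,0,0],[1,-70,60,0,0],[1,-100,85,0,0],[1,-130,115,0,0],[1,-160,140,20,0],[1,-190,165,40,0],[1,-220,190,60,0],[1,-244,215,85,0],[1,-244,215,110,0],[1,-244,215,110,0],[1,-244,215,110,0]]'
python3 - <<'E'
from h import *
go((.619,-.0575,.36,9.9),(.619,-.0575,.248,9.9))
E
```

```text
time: 2.02
tool_pos: [0.6196, -0.0547, 0.3582]
tool_rot: [-3.136, -0.002, 1.746]
contact_force: [-0.7, 0.5, -0.1]
opening: 0.0919
grip_force: 0.0
now [ 0.6196 -0.0547  0.3582] toolY deg 10.03 q [-0.21  0.56  1.31  0.    1.28 -0.39] F [-0.7  0.5 -0.1] open 0.0919 grip 0.0 t 2.02
shift -2.7 -1.1 -1.8 roll 0.002
shift -2.7 -1.1 110.2 roll 0.002
```

```bash
python3 -m crank '[[1,-2.5,-1,20,0],[1,-2.5,-1,40,0],[1,-2.5,-1,60,0],[1,-2.5,-1,80,0],[1,-2.5,-1,95,0],[1,-2.5,-1,108,0],[1,-2.5,-1,110,0],[1,-2.5,-1,110,0]]'
python3 - <<'E'
from h import *
go((.619,-.0575,.248,9.9))
for n in("scene","top"):
    p,d=vision.read_camera(n); np.savez(f"/tmp/{n}1.npz",p=p,d=d)
    x,y,w,h=((250,150,120,90) if n=="scene" else (240,120,120,90))
    I=cv2.resize(p[y:y+h,x:x+w,::-1],(400,300),interpolation=cv2.INTER_CUBIC)
    m=I if n=="scene" else np.hstack([m,I])
cv2.imwrite("pics/grasp.png",m)
E
```

```text
time: 2.68
tool_pos: [0.6192, -0.0562, 0.2522]
tool_rot: [3.141, 0.0, 1.748]
contact_force: [-0.5, 0.2, 0.7]
opening: 0.092
grip_force: 0.0
now [ 0.6192 -0.0562  0.2522] toolY deg 10.14 q [-0.21  0.66  1.43  0.    1.05 -0.39] F [-0.5  0.2  0.7] open 0.0920 grip 0.0 t 2.68
shift -1.3 -0.4 4.2 roll 0.004
```

View pics/grasp.png

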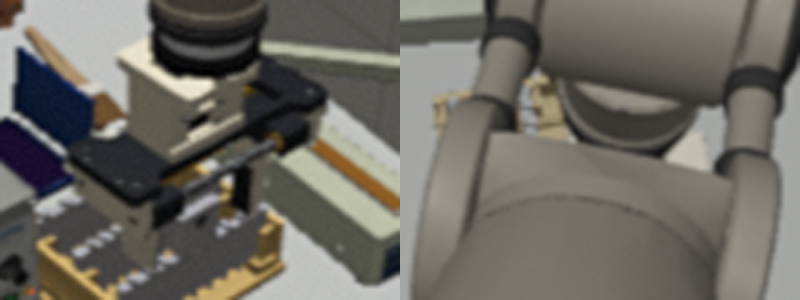

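The fingers straddle the front comb's tab in the scene view (about 190,215), and there is no contact. I'll lower the last 4 mm and close.

```bash
python3 -m crank '[[1,-1,0,4,0],[0.4,-1,0,4,0],[0,-1,0,4,0],[-0.3,-1,0,4,0],[-0.3,-1,0,4,0],[-0.3,-1,0,4,0],[-0.3,-1,0,4,0],[-0.3,-1,0,4,0],[-0.3,-1,0,4,0],[-0.3,-1,0,4,0],[-0.3,-1,0,4,0],[-0.3,-1,0,4,0]]' 12
```

```text
time: 3.78
tool_pos: [0.6195, -0.0579, 0.2467]
tool_rot: [3.141, -0.0, 1.747]
contact_force: [-0.3, 0.6, 0.2]
opening: 0.0397
grip_force: 12.0
```

Opening 39.7 mm: the tab is held. Lifting straight up, then I'll measure the stand from the first pictures.

```bash
python3 -m crank '[[-0.3,0,0,-15,0],[-0.3,0,0,-30,0],[-0.3,0,0,-45,0],[-0.3,0,0,-60,0],[-0.3,0,0,-90,0],[-0.3,0,0,-120,0],[-0.3,0,0,-150,0],[-0.3,0,0,-180,0],[-0.3,0,0,-203,0],[-0.3,0,0,-203,0]]'
python3 - <<'E'
from h import *
from scipy.ndimage import map_coordinates
from scipy.optimize import least_squares
T=np.load("/tmp/top0.npz"); S=np.load("/tmp/scene0.npz")
out={}
for n,D,(x0,y0,w,h) in(("top",T,(105,215,120,90)),("scene",S,(150,150,80,80))):
    P=pts(n,D['d'])[y0:y0+h,x0:x0+w].reshape(-1,3); P=P[D['d'][y0:y0+h,x0:x0+w].ravel()>0]
    if n=="scene": continue
    a=np.radians(21.8)
    for it in range(4):
        ex=np.array([np.cos(a),np.sin(a)]); ey=np.array([-ex[1],ex[0]])
        if it==0: o=np.array([.44,.272])
        X=(P[:,:2]-o)@ex; Y=(P[:,:2]-o)@ey; Z=P[:,2]
        m=(abs(Y)<.05)&(X>-.035)&(X<.03)&(Z>.05)&(Z<.075)   # between rests, screw surface
        r=np.hypot(X[m],Z[m]-.045); 
        f=lambda p:(np.sqrt((X[m]-p[0]-p[1]*Y[m])**2+(Z[m]-.045-p[2])**2)-.0215)
        s=least_squares(f,[0,0,0],loss='soft_l1',f_scale=.002); o=o+s.x[0]*ex; a-=np.arctan(s.x[1]); print(s.x,m.sum(),np.degrees(a),o)
    # stand y centre from rests tops
    X=(P[:,:2]-o)@ex; Y=(P[:,:2]-o)@ey
    q=(Z>.08)&(Z<.13)
    for sg in(1,-1):
        k=q&(Y*sg>0.02); print("rest",sg,np.percentile(Y[k],[2,50,98]),np.percentile(X[k],[2,98]),Z[k].max(), k.sum())
    k=(Z>.002)&(Z<.016)&(abs(Y)<.2)&(abs(X)<.12); print("plate Y",np.percentile(Y[k],[1,99]),"X",np.percentile(X[k],[1,99]))
E
```

```text
time: 4.62
tool_pos: [0.6195, -0.0579, 0.4553]
tool_rot: [3.133, 0.004, 1.747]
contact_force: [0.3, -0.1, -0.5]
opening: 0.0398
grip_force: 12.0
[ 0.00724842 -0.02061061 -0.00054237] 754 22.980733942551026 [0.44673006 0.27469183]
[-7.38827853e-06 -8.93377872e-04 -5.51274654e-04] 756 23.03192071053429 [0.44672326 0.27468895]
[ 3.02503843e-08 -1.44640395e-05 -5.51294099e-04] 756 23.032749438950823 [0.44672328 0.27468896]
[ 4.73556484e-10 -2.34746799e-07 -5.51294370e-04] 756 23.032762888951634 [0.44672328 0.27468896]
rest 1 [0.05731399 0.06384535 0.07581967] [-0.04654342 -0.02398006] 0.11369070965975905 113
rest -1 [-0.07277839 -0.06440745 -0.05334394] [-0.04958315 -0.02670042] 0.11221472517728312 100
plate Y [-0.13516127  0.15248861] X [-0.11466847  0.10214937]
```

```bash
cat > st.py <<'E'
from h import *
T=np.load("/tmp/top0.npz"); p=T['p'].astype(int); D=T['d']; P3=pts("top",D)
x0,y0,w,h=105,215,125,90
c=p[y0:y0+h,x0:x0+w]; Z=P3[y0:y0+h,x0:x0+w,2]
m=((c[...,2]-c[...,0]>6)&(Z<.02)).astype(np.uint8); 
cn=max(cv2.findContours(m,cv2.RETR_EXTERNAL,cv2.CHAIN_APPROX_NONE)[0],key=cv2.contourArea)
W=np.array([ray("top",u+x0,v+y0,.008)[:2] for u,v in cv2.convexHull(cn)[:,0]],np.float32)*1000
print("plate",m.sum(),cv2.minAreaRect(W))
P=P3[y0:y0+h,x0:x0+w].reshape(-1,3)
for deg in(21.8,23.0):
    a=np.radians(deg); ex=np.array([np.cos(a),np.sin(a)]); ey=np.array([-ex[1],ex[0]]); o=np.array([.4467,.2747])
    X=(P[:,:2]-o)@ex; Y=(P[:,:2]-o)@ey; Zz=P[:,2]-.0445
    r=np.hypot(X,Zz); th=np.degrees(np.arctan2(-X,Zz))
    for lo,hi in((-30,0),(0,20),(10,30),(20,45)):
        k=(abs(Y)<.09)&(th>lo)&(th<hi)&(r>.014)&(r<.028)
        A=np.c_[np.ones(k.sum()),Y[k],np.cos(2*np.pi*Y[k]/.016),np.sin(2*np.pi*Y[k]/.016)]
        co=np.linalg.lstsq(A,r[k],rcond=None)[0]; ph=np.arctan2(co[3],co[2])/(2*np.pi)*16
        print(deg,(lo,hi),k.sum(),"amp %.2f mm groove at Y=%.2f mod 16"%(np.hypot(*co[2:])*1e3,(ph+8+8)%16-8), "r0 %.1f"%(co[0]*1e3), "th mean %.0f"%th[k].mean())
E
python3 st.py
```

```text
plate 1735 ((406.5238037109375, 260.53546142578125), (62.14482498168945, 199.87637329101562), 21.737295150756836)
21.8 (-30, 0) 335 amp 3.11 mm groove at Y=-0.29 mod 16 r0 20.4 th mean -14
21.8 (0, 20) 255 amp 3.31 mm groove at Y=0.72 mod 16 r0 20.6 th mean 10
21.8 (10, 30) 248 amp 3.59 mm groove at Y=1.22 mod 16 r0 20.3 th mean 20
21.8 (20, 45) 278 amp 3.85 mm groove at Y=2.01 mod 16 r0 20.1 th mean 32
23.0 (-30, 0) 338 amp 3.06 mm groove at Y=-0.29 mod 16 r0 20.4 th mean -14
23.0 (0, 20) 243 amp 3.32 mm groove at Y=0.86 mod 16 r0 20.6 th mean 10
23.0 (10, 30) 247 amp 3.45 mm groove at Y=1.42 mod 16 r0 20.3 th mean 20
23.0 (20, 45) 274 amp 3.68 mm groove at Y=2.13 mod 16 r0 20.2 th mean 32
```

Stand found: the plate is 200 mm long, yaw is 21.8°, and the groove phase comes from the depth profile. Estimated origin is (0.4460, 0.2765), which agrees with the rests and the plate centre. Carrying the comb there, high up.

```bash
python3 -c "
from h import *
go((.53,.12,.455,111.8),(.4386,.2735,.40,111.8))"
```

```text
now [ 0.6195 -0.0579  0.4553] toolY deg 10.09 q [-0.22  0.5   1.14  0.    1.49 -0.39] F [ 0.3 -0.1 -0.5] open 0.0398 grip 12.0 t 4.62
shift 190.8 -57.0 0.3 roll 1.366
shift 358.0 -120.1 55.3 roll 1.366
```

```bash
python3 -m crank '[[-0.3,20,-6,0,0.05],[-0.3,45,-14,0,0.15],[-0.3,75,-24,0,0.27],[-0.3,105,-34,0,0.39],[-0.3,135,-44,0,0.51],[-0.3,165,-54,0,0.63],[-0.3,195,-64,0,0.75],[-0.3,230,-76,0,0.87],[-0.3,265,-88,0,0.99],[-0.3,300,-100,0,1.11],[-0.3,330,-110,0,1.23],[-0.3,350,-118,0,1.35]]'
python3 -c "
from h import *
go((.4386,.2735,.40,111.8),(.4386,.2735,.312,111.8))"
```

```text
time: 5.62
tool_pos: [0.4401, 0.2681, 0.4484]
tool_rot: [-3.141, 0.002, 0.395]
contact_force: [0.3, 0.7, -0.7]
opening: 0.0402
grip_force: 12.0
now [0.4401 0.2681 0.4484] toolY deg -67.35 q [0.4  0.29 1.47 0.   1.38 1.57] F [ 0.3  0.7 -0.7] open 0.0402 grip 12.0 t 5.62
shift 0.7 -5.6 48.4 roll 0.015
shift 0.7 -5.6 136.4 roll 0.015
```

```bash
python3 -m crank '[[-0.3,2,0,0,0.015],[-0.3,2,0,0,0.015],[-0.3,2,0,0,0.015]]' >/dev/null
python3 -c "
from h import *
go((.4386,.2735,.325,111.8))"
```

```text
now [0.444  0.2664 0.4488] toolY deg -67.82 q [ 0.39  0.3   1.46 -0.    1.38  1.58] F [-0.1  0.4 -1.9] open 0.0397 grip 12.0 t 5.87
shift -2.3 -8.6 123.8 roll 0.007
```

```bash
python3 -m crank '[[-0.3,-2,-8.5,20,0.007],[-0.3,-2,-8.5,45,0.007],[-0.3,-2,-8.5,70,0.007],[-0.3,-2,-8.5,95,0.007],[-0.3,-2,-8.5,115,0.007],[-0.3,-2,-8.5,124,0.007],[-0.3,-2,-8.5,124,0.007],[-0.3,-2,-8.5,124,0.007]]' >/dev/null
python3 - <<'E'
from h import *
go((.4386,.2735,.325,111.8))
for n in("scene","top"):
    p,d=vision.read_camera(n); np.savez(f"/tmp/{n}2.npz",p=p,d=d)
    x,y,w,h=((110,110,150,112) if n=="scene" else (90,200,150,112))
    I=cv2.resize(p[y:y+h,x:x+w,::-1],(400,300),interpolation=cv2.INTER_CUBIC)
    m=I if n=="scene" else np.hstack([m,I])
cv2.imwrite("pics/over.png",m)
E
```

```text
now [0.4394 0.2733 0.326 ] toolY deg -68.38 q [ 0.41  0.41  1.66 -0.    1.07  1.6 ] F [-0.3 -0.6 -1.2] open 0.0401 grip 12.0 t 6.53
shift -0.7 -0.5 1.0 roll -0.003
```

View pics/over.png

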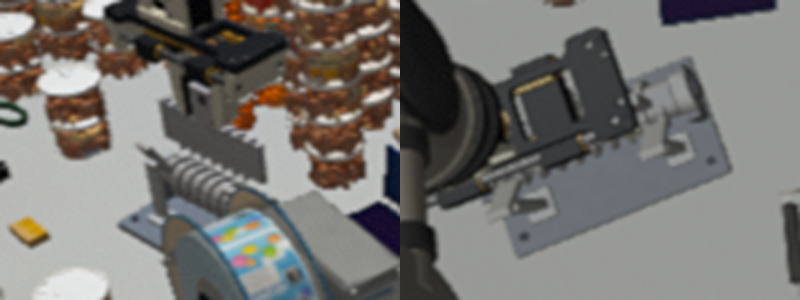

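The comb hangs upright and level over the screw (scene view, about 215,135), with the stand's rests clear. Lowering gently.

```bash
python3 -m crank '[[-0.3,-0.5,-0.5,6,0],[-0.3,-0.5,-0.5,12,0],[-0.3,-0.5,-0.5,16,0],[-0.3,-0.5,-0.5,20,0],[-0.3,-0.5,-0.5,22,0],[-0.3,-0.5,-0.5,24,0],[-0.3,-0.5,-0.5,25,0],[-0.3,-0.5,-0.5,25,0]]' 8
python3 -m crank '[[-0.3,0,0,1,0],[-0.3,0,0,2,0],[-0.3,0,0,2,0]]'; python3 -m crank '[[-0.3,0,0,1,0],[-0.3,0,0,2,0],[-0.3,0,0,2,0]]'
```

```text
time: 7.3
tool_pos: [0.4381, 0.2742, 0.3005]
tool_rot: [-3.142, 0.0, 0.378]
contact_force: [-0.5, -0.3, -1.0]
opening: 0.0398
grip_force: 8.0
time: 7.55
tool_pos: [0.4381, 0.2742, 0.2987]
tool_rot: [-3.142, 0.0, 0.378]
contact_force: [-0.1, -0.9, -2.0]
opening: 0.0405
grip_force: 8.0
time: 7.8
tool_pos: [0.438, 0.2741, 0.2966]
tool_rot: [-3.142, 0.0, 0.378]
contact_force: [-0.0, 0.3, -1.1]
opening: 0.0399
grip_force: 8.0
```

No contact below the crest height of 0.301, so the teeth are entering the grooves. Continuing down.

```bash
python3 -m crank '[[-0.3,0,0,0.5,0],[-0.3,0,0,1,0],[-0.3,0,0,1,0]]'|grep -E "pos|force"; python3 -m crank '[[-0.3,0,0,0.5,0],[-0.3,0,0,1,0],[-0.3,0,0,1,0]]'|grep -E "pos|force"
```

```text
tool_pos: [0.4381, 0.2742, 0.2956]
contact_force: [-0.5, 0.1, -1.8]
grip_force: 8.0
tool_pos: [0.4382, 0.2742, 0.2949]
contact_force: [0.1, -0.0, 0.3]
grip_force: 8.0
```

Contact at 0.2949 as predicted (edge on the crests). Now tilting the comb in a loose grip along an arc towards the rests.

```bash
python3 -m crank '[[-0.3,-1,0,0,0],[-0.3,-3,0,0,0],[-0.3,-5,0,0.2,0],[-0.3,-7,0,0.5,0],[-0.3,-9,0,0.8,0],[-0.3,-11,0,1.3,0],[-0.3,-13,0,1.8,0],[-0.3,-13,0,1.8,0]]' 3.5; python3 -c "
from h import *
go()
p,d=vision.read_camera('scene'); cv2.imwrite('pics/tilt.png',cv2.resize(p[110:230,110:270,::-1],(800,600),interpolation=cv2.INTER_CUBIC))"
```

```text
time: 8.97
tool_pos: [0.4256, 0.2692, 0.2928]
tool_rot: [-3.142, 0.0, 0.378]
contact_force: [0.3, 0.5, -0.9]
opening: 0.0399
grip_force: 3.5
now [0.4256 0.2692 0.2928] toolY deg -68.35 q [0.41 0.43 1.74 0.   0.98 1.6 ] F [ 0.3  0.5 -0.9] open 0.0399 grip 3.5 t 8.97
```

View pics/tilt.png

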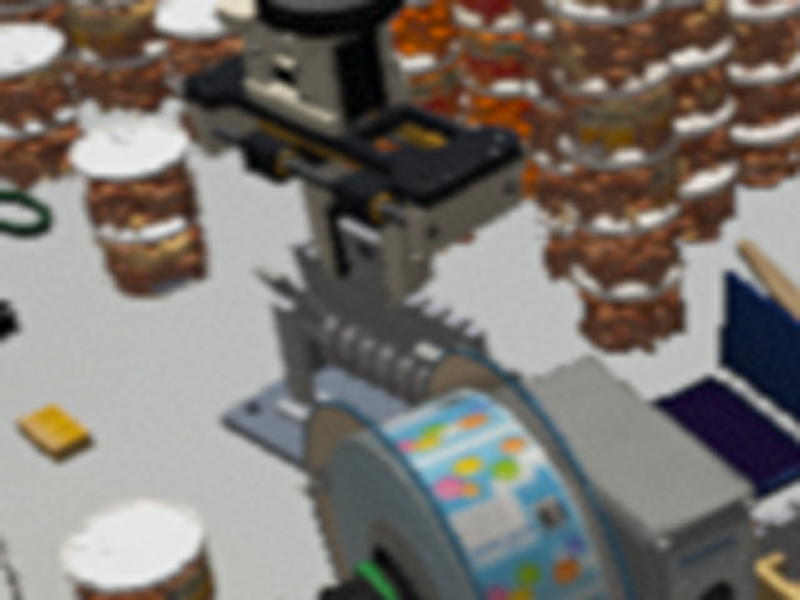

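The comb sits in the thread and starts to lean (about 390,310), with low forces. Continuing the arc.

```bash
python3 -m crank '[[-0.3,-2,0,0.8,0],[-0.3,-4,0,1.4,0],[-0.3,-6,0,2,0],[-0.3,-8,0,2.7,0],[-0.3,-10,0,3.4,0],[-0.3,-12,0,4.2,0],[-0.3,-12,0,4.2,0]]' 3.5;python3 -m crank '[[-0.3,-2,0,0.9,0],[-0.3,-4,0,1.9,0],[-0.3,-6,0,2.9,0],[-0.3,-8,0,4,0],[-0.3,-10,0,5,0],[-0.3,-11,0,5.5,0],[-0.3,-11,0,5.5,0]]' 3.5; python3 -c "
from h import *
go()
p,d=vision.read_camera('scene'); cv2.imwrite('pics/tilt2.png',cv2.resize(p[110:230,110:270,::-1],(800,600),interpolation=cv2.INTER_CUBIC))"
```

```text
time: 9.6
tool_pos: [0.4144, 0.2648, 0.2886]
tool_rot: [-3.142, 0.001, 0.378]
contact_force: [-1.3, 0.1, 1.3]
opening: 0.04
grip_force: 3.6
time: 10.18
tool_pos: [0.4043, 0.2608, 0.2831]
tool_rot: [-3.142, 0.001, 0.378]
contact_force: [-1.6, -0.9, 3.3]
opening: 0.0397
grip_force: 5.1
now [0.4043 0.2608 0.2831] toolY deg -68.35 q [0.41 0.4  1.81 0.   0.93 1.61] F [-1.6 -0.9  3.3] open 0.0397 grip 5.1 t 10.18
```

View pics/tilt2.png

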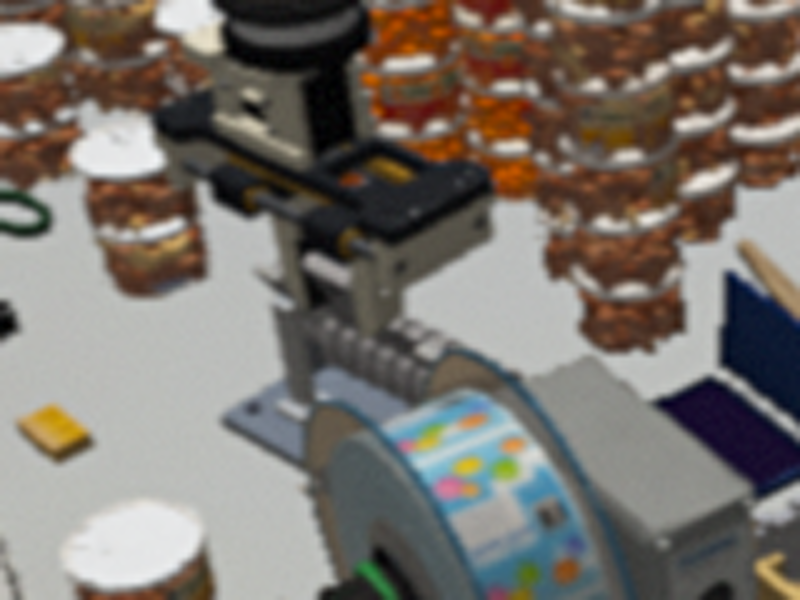

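It leans against the rests with about 3 N contact. Opening slightly and rising.

```bash
python3 -m crank '[[0.13,0,0,0,0],[0.13,0,0,0,0],[0.13,0,0,0,0],[0.13,0,0,0,0],[0.13,0,0,-15,0],[0.13,0,0,-30,0],[0.13,0,0,-50,0],[0.13,0,0,-80,0],[0.13,0,0,-110,0],[0.13,0,0,-110,0]]'
python3 - <<'E'
from h import *
go()
for n in("scene","top"):
    p,d=vision.read_camera(n); np.savez(f"/tmp/{n}3.npz",p=p,d=d)
    x,y,w,h=((120,130,110,82) if n=="scene" else (90,200,150,112))
    I=cv2.resize(p[y:y+h,x:x+w,::-1],(400,300),interpolation=cv2.INTER_CUBIC)
    m=I if n=="scene" else np.hstack([m,I])
cv2.imwrite("pics/rel.png",m)
D=np.load("/tmp/scene3.npz")['d']; P=pts("scene",D).reshape(-1,3); P=P[D.ravel()>0]
a=np.radians(21.8); ex=np.array([np.cos(a),np.sin(a)]); ey=np.array([-ex[1],ex[0]]); o=np.array([.4460,.2765])
L=np.c_[(P[:,:2]-o)@ex,(P[:,:2]-o)@ey,P[:,2]]*1e3
s=L[:,0]*-.5+(L[:,2]-45)*.866; n_=L[:,0]*.866+(L[:,2]-45)*.5
k=(abs(L[:,1])<80)&(s>32)&(s<112)&(abs(n_)<25)
print(k.sum())
for lo,hi in((32,45),(45,58),(58,70),(75,90),(90,108)):
    for y0,y1 in((-80,-25),(-20,20),(25,80)):
        q=k&(s>lo)&(s<hi)&(L[:,1]>y0)&(L[:,1]<y1)
        if q.sum()>8: print((lo,hi),(y0,y1),q.sum(),"normal offset",np.round(np.percentile(n_[q],[20,50,80]),1))
q=k&(s>60); print("max s by y",[(y,round(float(np.percentile(s[q&(abs(L[:,1]-y)<5)],98)),1)) for y in range(-70,80,10) if (q&(abs(L[:,1]-y)<5)).sum()>3])
E
```

```text
time: 11.07
tool_pos: [0.4057, 0.2614, 0.3985]
tool_rot: [-3.141, -0.01, 0.378]
contact_force: [0.1, 0.3, -0.2]
opening: 0.0516
grip_force: 0.0
now [0.4057 0.2614 0.3985] toolY deg -68.35 q [0.41 0.27 1.65 0.   1.21 1.61] F [ 0.1  0.3 -0.2] open 0.0516 grip 0.0 t 11.07
332
(32, 45) (-20, 20) 11 normal offset [-4.1 -4.  -3.9]
(32, 45) (25, 80) 26 normal offset [-19.9  -7.8  -3.7]
(45, 58) (-20, 20) 11 normal offset [-4.1 -3.9 -3.7]
(45, 58) (25, 80) 43 normal offset [-20.4 -14.7  -6.1]
(58, 70) (-80, -25) 19 normal offset [-3.9 -0.6  2.1]
(58, 70) (25, 80) 28 normal offset [-10.4  -4.1  -1.9]
(75, 90) (-80, -25) 16 normal offset [-10.   -7.4  -4.9]
(75, 90) (-20, 20) 25 normal offset [-5.2 -4.7  0.2]
(75, 90) (25, 80) 16 normal offset [-10.8  -8.3  -5.6]
(90, 108) (-20, 20) 51 normal offset [-5.3 -2.2  2.5]
max s by y [(-70, 79.2), (-60, 79.3), (-50, 75.3), (-40, 71.6), (-30, 75.0), (-20, 108.0), (-10, 109.4), (0, 110.0), (10, 109.8), (20, 107.5), (40, 75.2), (50, 80.4), (60, 78.9), (70, 79.5)]
```

View pics/rel.png

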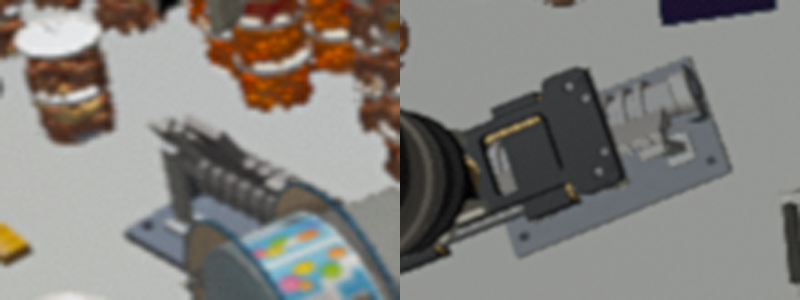

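Released: the back face is at −4 mm and the tab back at −5 mm from the radial plane. The tab spans ±20 mm and reaches about 108 mm from the axis, all as expected for home. Next I close the fingers and press on the handle top (highest edge at about z 0.141, so TCP about 0.319).

```bash
python3 -m crank '[[-1,0,0,0,0],[-1,0,0,0,0],[-1,0,0,0,0],[-1,0,0,0,0],[-1,0,0,0,0],[-1,0,0,0,0]]' 20 >/dev/null;  python3 -c "
from h import *
go((.3986,.2576,.327,111.8))"
```

```text
now [0.4047 0.2609 0.3929] toolY deg -68.36 q [0.41 0.27 1.66 0.   1.21 1.61] F [-0.6 -0.1  0.4] open 0.0163 grip 0.0 t 11.67
shift -6.8 0.8 65.9 roll -0.003
```

```bash
python3 -m crank '[[-1,-7,0.8,15,0],[-1,-7,0.8,30,0],[-1,-7,0.8,45,0],[-1,-7,0.8,57,0],[-1,-7,0.8,63,0],[-1,-7,0.8,65,0],[-1,-7,0.8,65,0]]' ; for i in 1; do python3 -m crank '[[-1,0,0,1,0],[-1,0,0,2,0],[-1,0,0,3,0],[-1,0,0,3,0]]'|grep -E "pos|contact"; done
```

```text
time: 12.25
tool_pos: [0.3985, 0.2576, 0.3281]
tool_rot: [-3.142, 0.0, 0.378]
contact_force: [-0.2, 0.9, -0.1]
opening: 0.0001
grip_force: 0.0
tool_pos: [0.3984, 0.2576, 0.3255]
contact_force: [-0.4, 0.4, -0.4]
```

```bash
python3 -m crank '[[-1,0,0,0.5,0],[-1,0,0,1,0],[-1,0,0,1,0]]'|grep -E "pos|contact"; python3 -m crank '[[-1,0,0,0.5,0],[-1,0,0,1,0],[-1,0,0,1,0]]'|grep -E "pos|contact"
```

```text
tool_pos: [0.3984, 0.2575, 0.3242]
contact_force: [-0.3, 0.7, -0.0]
tool_pos: [0.3984, 0.2576, 0.3231]
contact_force: [0.4, 0.0, -0.1]
```

```bash
python3 -m crank '[[-1,0,0,0.5,0],[-1,0,0,1,0],[-1,0,0,1,0]]'|grep -E "pos|contact"; python3 -m crank '[[-1,0,0,0.5,0],[-1,0,0,1,0],[-1,0,0,1,0]]'|grep -E "pos|contact";python3 -m crank '[[-1,0,0,0.5,0],[-1,0,0,0.7,0],[-1,0,0,0.7,0]]'|grep -E "pos|contact"
```

```text
tool_pos: [0.3984, 0.2576, 0.3221]
contact_force: [-0.3, -0.1, -0.2]
tool_pos: [0.3984, 0.2576, 0.3211]
contact_force: [-0.2, -1.1, 0.3]
tool_pos: [0.3984, 0.2576, 0.3205]
contact_force: [1.0, -0.4, 0.8]
```

```bash
python3 -m crank '[[-1,0,0,0.4,0],[-1,0,0,0.5,0],[-1,0,0,0.5,0]]'|grep -E "pos|contact"; python3 -m crank '[[-1,0,0,0.4,0],[-1,0,0,0.5,0],[-1,0,0,0.5,0]]'|grep -E "pos|contact";python3 -m crank '[[-1,0,0,0.3,0],[-1,0,0,0.4,0],[-1,0,0,0.4,0]]'|grep -E "pos|contact"
```

```text
tool_pos: [0.3984, 0.2576, 0.32]
contact_force: [-0.5, 0.2, 0.0]
tool_pos: [0.3984, 0.2576, 0.3195]
contact_force: [-0.0, -0.1, -0.0]
tool_pos: [0.3984, 0.2576, 0.3191]
contact_force: [1.0, 0.2, 0.8]
```

```bash
for i in 1; do python3 -m crank '[[-1,0,0,0.4,0],[-1,0,0,0.5,0],[-1,0,0,0.5,0]]'|grep -E "pos|contact"; python3 -m crank '[[-1,0,0,0.3,0],[-1,0,0,0.4,0],[-1,0,0,0.4,0]]'|grep -E "pos|contact"; done
```

```text
tool_pos: [0.3984, 0.2576, 0.3187]
contact_force: [-0.3, 0.2, 1.4]
tool_pos: [0.3984, 0.2576, 0.3185]
contact_force: [-0.5, -0.5, 3.4]
```

Contact exactly at the predicted height. Building up to about 10 N.

```bash
python3 -m crank '[[-1,0,0,0.4,0],[-1,0,0,0.6,0],[-1,0,0,0.6,0]]'|grep -E "pos|contact"; python3 -m crank '[[-1,0,0,0.4,0],[-1,0,0,0.6,0],[-1,0,0,0.6,0]]'|grep -E "pos|contact"
```

```text
tool_pos: [0.3985, 0.2576, 0.3182]
contact_force: [-1.1, -0.9, 7.3]
tool_pos: [0.3984, 0.2576, 0.318]
contact_force: [-1.4, -1.2, 11.6]
```

11.6 N, steady. I'll lift off, re-check the comb and measure the dial marks.

```bash
python3 -m crank '[[-1,0,0,0,0],[-1,0,0,0,0],[-1,0,0,-3,0],[-1,0,0,-15,0],[-1,0,0,-40,0],[-1,0,0,-80,0],[-1,0,0,-120,0],[-1,0,0,-150,0],[-1,0,0,-150,0],[-1,0,0,-150,0]]' |grep -E "time|pos|contact"
python3 - <<'E'
from h import *
go((.40,.15,.468,118.6),(.4435,-.273,.468,118.6))
p,d=vision.read_camera("scene"); P=pts("scene",d).reshape(-1,3); P=P[d.ravel()>0]
a=np.radians(21.8); ex=np.array([np.cos(a),np.sin(a)]); ey=np.array([-ex[1],ex[0]]); o=np.array([.4460,.2765])
L=np.c_[(P[:,:2]-o)@ex,(P[:,:2]-o)@ey,P[:,2]]*1e3
s=L[:,0]*-.5+(L[:,2]-45)*.866; n_=L[:,0]*.866+(L[:,2]-45)*.5
q=(abs(L[:,1])<30)&(s>90)&(s<115)&(abs(n_)<15); print("tab",q.sum(),np.percentile(n_[q],[5,50,95]),"s",np.percentile(s[q],98),"y",np.percentile(L[q,1],[1,99]))
T=np.load("/tmp/top0.npz"); g=T['p'].astype(int); G=cv2.resize(T['p'].mean(2).astype(np.uint8),None,fx=4,fy=4,interpolation=cv2.INTER_CUBIC)
c=np.array([.4435,-.273]); res={}
from scipy.ndimage import map_coordinates
K,R,t=cam("top"); gr=T['p'].astype(float).mean(2)
best=[]
for rad in(.030,.033,.036,.039,.042):
    th=np.radians(np.arange(-90,100,1.)); W=np.c_[c[0]+rad*np.cos(th),c[1]+rad*np.sin(th),np.full(th.size,.040)]
    u=(W@R.T+t)@K.T; u=u[:,:2]/u[:,2:]; best.append(map_coordinates(gr,[u[:,1],u[:,0]],order=1))
    b=best[-1]; m=[int(x) for i,x in enumerate(np.degrees(th)) if 2<i<len(b)-3 and b[i]==b[i-3:i+4].min() and b[i]<np.median(b)-6]; print(rad,"dark at",m)
P=pts("top",T['d']); Q=P[220:280,365:430]; col=T['p'][220:280,365:430].astype(int); M=(Q[...,2]>.072)&(Q[...,2]<.095)
q=Q[M]; w=q[col[M].min(1)>130]; e=w[:,:2].mean(0)-q[:,:2].mean(0) if len(w) else None; print("pointer dir",len(w),e,np.degrees(np.arctan2(e[1],e[0])) if e is not None else 0)
E
```

```text
time: 16.42
tool_pos: [0.3984, 0.2576, 0.4682]
contact_force: [-0.3, -0.6, -0.8]
now [0.3984 0.2576 0.4682] toolY deg -68.36 q [0.41 0.2  1.54 0.   1.4  1.61] F [-0.3 -0.6 -0.8] open 0.0004 grip 0.0 t 16.42
shift -38.2 100.6 0.2 roll -0.121
shift -153.8 509.8 0.2 roll -0.121
tab 71 [-5.54795425 -1.86826581  3.9888427 ] s 109.621278004322 y [-21.016663    18.52256019]
0.03 dark at []
0.033 dark at []
0.036 dark at [-45, -22, 1, 23, 50]
0.039 dark at [-47, -21, 0, 25, 51]
0.042 dark at []
pointer dir 9 [0.01186012 0.00517608] 23.577750825504072
```

The dots lie at +50, +24.5, +1, −21.5 and −46°, with the pointer at about 26° (near two dots), so four dots is at about −22°. The comb is unchanged. Moving over to the selector.

```bash
python3 -m crank '[[0.1,-8,20,0,0],[0.1,-20,55,0,0],[0.1,-35,95,0,0],[0.1,-46,135,0,0],[0.1,-58,175,0,0],[0.1,-70,215,0,0],[0.1,-82,255,0,-0.03],[0.1,-94,295,0,-0.05],[0.1,-106,335,0,-0.07],[0.1,-118,375,0,-0.09],[0.1,-130,415,0,-0.11],[0.1,-140,455,0,-0.121]]'|grep -E "time|pos|contact"
python3 -m crank '[[0.1,-7,30,0,0],[0.1,-14,55,0,0],[0.1,-14,55,0,0],[0.1,-14,55,0,0]]'|grep -E "time|pos|open"
python3 -c "
from h import *
go((.4435,-.273,.30,118.6),(.4435,-.273,.231,118.6))"
```

```text
time: 17.47
tool_pos: [0.4353, -0.218, 0.4649]
contact_force: [1.5, -0.2, 0.5]
time: 17.8
tool_pos: [0.4499, -0.272, 0.4643]
opening: 0.0507
now [ 0.4499 -0.272   0.4643] toolY deg -61.54 q [-0.69  0.31  1.41  0.    1.43  0.38] F [-0.8  1.3 -0.1] open 0.0507 grip 0.0 t 17.80
shift -6.1 -2.1 164.3 roll -0.003
shift -6.1 -2.1 233.3 roll -0.003
```

```bash
python3 -m crank '[[0.1,-6,-2,30,0],[0.1,-6,-2,60,0],[0.1,-6,-2,90,0],[0.1,-6,-2,120,0],[0.1,-6,-2,145,0],[0.1,-6,-2,160,0],[0.1,-6,-2,164,0],[0.1,-6,-2,164,0]]'|grep -E "time|pos|open"
python3 - <<'E'
from h import *
go((.4435,-.273,.2315,118.6))
m=[]
for n,(x,y,w,h) in(("scene",(240,240,120,90)),("top",(340,190,120,90))):
    p,d=vision.read_camera(n); m.append(cv2.resize(p[y:y+h,x:x+w,::-1],(400,300),interpolation=cv2.INTER_CUBIC))
cv2.imwrite("pics/knob.png",np.hstack(m))
E
```

```text
time: 18.47
tool_pos: [0.4434, -0.2706, 0.3017]
opening: 0.0508
now [ 0.4434 -0.2706  0.3017] toolY deg -61.36 q [-0.7   0.44  1.68  0.    1.02  0.38] F [0.7 0.5 0.5] open 0.0508 grip 0.0 t 18.47
shift -1.1 2.1 70.2 roll 0.001
```

View pics/knob.png

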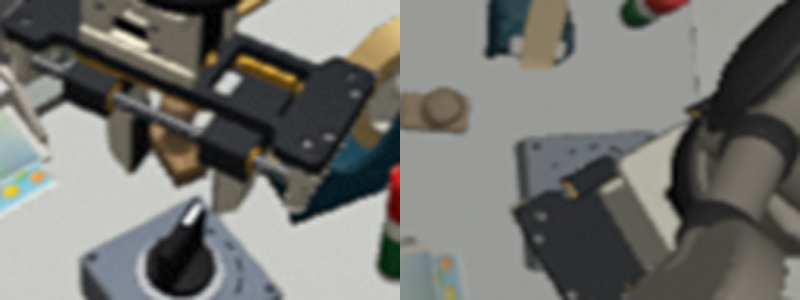

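The fingers are on both sides of the knob, above it, and nothing else is close by. Lowering and gripping.

```bash
python3 -m crank '[[0.1,-1,2,20,0],[0.1,-1,2,40,0],[0.1,-1,2,55,0],[0.1,-1,2,66,0],[0.1,-1,2,70,0],[0.1,-1,2,70,0],[-0.4,-1,2,70,0],[-1,-1,2,70,0],[-1,-1,2,70,0],[-1,-1,2,70,0],[-1,-1,2,70,0],[-1,-1,2,70,0]]' 20
python3 -c "
from h import *
go()"
```

```text
time: 19.57
tool_pos: [0.4438, -0.2742, 0.2332]
tool_rot: [3.142, -0.0, 0.499]
contact_force: [-1.7, 6.0, 4.4]
opening: 0.0152
grip_force: 4.3
now [ 0.4438 -0.2742  0.2332] toolY deg -61.43 q [-0.7   0.54  1.75  0.    0.86  0.37] F [-1.7  6.   4.4] open 0.0152 grip 4.3 t 19.57
```

```bash
python3 -m crank '[[-1,0,0,0,0],[-1,0,0,0,0],[-1,0,0,0,0],[-1,0,0,0,0]]' 20
python3 -c "
from h import *
s=telemetry.observe(); print(s['torque'])"
```

```text
time: 19.9
tool_pos: [0.4435, -0.2733, 0.2331]
tool_rot: [-3.139, 0.0, 0.499]
contact_force: [-1.3, 5.3, 5.4]
opening: 0.0119
grip_force: 20.0
[ 0.81554754  0.47534409 -0.07354813]
```

Gripped at 11.9 mm. Turning clockwise in stages and watching the torque.

```bash
q(){ grep -E "rot|contact"; python3 -c "
from h import *
print('tz %.3f'%telemetry.observe()['torque'][2])"; }
python3 -m crank '[[-1,0,-0.5,-1,0.05],[-1,0,-0.5,-1,0.1],[-1,0,-0.5,-1,0.1]]'|q
python3 -m crank '[[-1,0,0,0,0.05],[-1,0,0,0,0.1],[-1,0,0,0,0.1]]'|q
python3 -m crank '[[-1,0,0,0,0.05],[-1,0,0,0,0.1],[-1,0,0,0,0.1]]'|q
python3 -m crank '[[-1,0,0,0,0.05],[-1,0,0,0,0.1],[-1,0,0,0,0.1]]'|q
python3 -m crank '[[-1,0,0,0,0.05],[-1,0,0,0,0.1],[-1,0,0,0,0.1]]'|q
```

```text
tool_rot: [-3.139, 0.001, 0.397]
contact_force: [1.6, 3.4, -5.5]
tz 0.043
tool_rot: [-3.139, 0.001, 0.298]
contact_force: [1.0, 4.5, -6.0]
tz -0.109
tool_rot: [-3.139, 0.001, 0.199]
contact_force: [1.9, 4.3, -7.9]
tz -0.171
tool_rot: [-3.139, 0.001, 0.099]
contact_force: [-0.1, 5.0, -7.1]
tz -0.244
tool_rot: [-3.139, 0.002, -0.0]
contact_force: [0.8, 5.1, -7.0]
tz 0.016
```

```bash
q(){ grep -E "rot|contact"; python3 -c "
from h import *
print('tz %.3f'%telemetry.observe()['torque'][2])"; }
python3 -m crank '[[-1,0,0,0,0.05],[-1,0,0,0,0.1],[-1,0,0,0,0.1]]'|q
python3 -m crank '[[-1,0,0,0,0.05],[-1,0,0,0,0.1],[-1,0,0,0,0.1]]'|q
python3 -m crank '[[-1,0,0,0,0.05],[-1,0,0,0,0.1],[-1,0,0,0,0.1]]'|q
python3 -m crank '[[-1,0,0,0,0.04],[-1,0,0,0,0.06],[-1,0,0,0,0.06]]'|q
```

```text
tool_rot: [-3.139, 0.002, -0.1]
contact_force: [1.3, 5.7, -7.6]
tz -0.096
tool_rot: [-3.139, 0.002, -0.201]
contact_force: [2.5, 5.8, -7.2]
tz -0.126
tool_rot: [-3.139, 0.002, -0.301]
contact_force: [2.3, 6.1, -6.5]
tz -0.236
tool_rot: [-3.139, 0.002, -0.359]
contact_force: [1.6, 6.8, -8.3]
tz -0.069
```

Two torque drops, so two clicks so far. I'll open, rise and check the pointer with the cameras before going on.

```bash
python3 -m crank '[[0.1,0,0,0,0],[0.1,0,0,0,0],[0.1,0,0,0,0],[0.1,0,0,0,0],[0.1,0,0,-30,0],[0.1,0,0,-70,0],[0.1,-20,0,-110,0],[0.1,-50,0,-150,0],[0.1,-80,0,-150,0],[0.1,-120,0,-150,0],[0.1,-120,0,-150,0],[0.1,-120,0,-150,0]]'|grep -E "pos|open"
python3 - <<'E'
from h import *
go()
for n,(x,y,w,h) in(("scene",(255,280,80,80)),("top",(365,220,65,60))):
    p,d=vision.read_camera(n); P=pts(n,d)[y:y+h,x:x+w]; c=p[y:y+h,x:x+w].astype(int)
    M=(P[...,2]>.073)&(P[...,2]<.09)&(np.hypot(P[...,0]-.4435,P[...,1]+.273)<.035)
    q=P[M]; w=q[c[M].min(1)>120]; 
    if len(q)>10:
        print(n,len(q),cv2.minAreaRect(q[:,:2].astype(np.float32)*1e3)); e=w[:,:2].mean(0)-[.4435,-.273] if len(w) else [0,0]; print("pointer",len(w),np.degrees(np.arctan2(e[1],e[0])))
E
```

```text
tool_pos: [0.3299, -0.2308, 0.3848]
opening: 0.0499
now [ 0.3299 -0.2308  0.3848] toolY deg -110.74 q [-0.8   0.14  1.86 -0.    1.14  1.13] F [ 0.2  0.  -0.3] open 0.0499 grip 0.0 t 23.15
scene 152 ((443.2829895019531, -274.13824462890625), (12.656244277954102, 46.36030960083008), 68.2818832397461)
pointer 19 -20.158334544626886
top 126 ((443.9334411621094, -273.2782287597656), (12.035870552062988, 46.615753173828125), 67.41483306884766)
pointer 16 -21.817634080601984
```

The pointer is at about −22°, which is the four-dot mark (settled in the detent). One last check of the comb, now in clear view from above, then hand in.

Run:
```python
from h import *
a=np.radians(21.8); ex=np.array([np.cos(a),np.sin(a)]); ey=np.array([-ex[1],ex[0]]); o=np.array([.4460,.2765])
p,d=vision.read_camera("top"); P=pts("top",d).reshape(-1,3)
L=np.c_[(P[:,:2]-o)@ex,(P[:,:2]-o)@ey,P[:,2]]*1e3
s=L[:,0]*-.5+(L[:,2]-45)*.866; n_=L[:,0]*.866+(L[:,2]-45)*.5
for y0 in(-50,-10,10,50):
    q=(abs(L[:,1]-y0)<15)&(s>32)&(s<66)&(abs(n_)<20); print(y0,q.sum(),"front face offset",np.round(np.percentile(n_[q],[25,50,75]),1))
q=(abs(L[:,1])<30)&(s>80)&(s<115)&(abs(n_)<15); print("tab s",np.percentile(s[q],98),"y",np.percentile(L[q,1],[2,98]))
p0=np.load("/tmp/top0.npz")['p'].astype(int); df=(abs(p0-p).max(2)>45).astype(np.uint8)
print([cv2.boundingRect(c) for c in cv2.findContours(df,0,2)[0] if cv2.contourArea(c)>15])
go()
```

```text
-50 80 front face offset [4.2 4.4 4.7]
-10 84 front face offset [4.  4.4 4.8]
10 81 front face offset [4.1 4.5 4.8]
50 96 front face offset [3.7 4.4 4.8]
tab s 110.16071532695604 y [-20.3133826   17.55549236]
[(0, 399, 26, 21), (159, 376, 88, 44), (362, 272, 53, 58), (364, 269, 196, 151), (405, 254, 7, 6), (399, 239, 7, 9), (298, 154, 10, 41)]
now [ 0.332  -0.2321  0.3844] toolY deg -110.69 q [-0.8   0.14  1.86  0.    1.14  1.13] F [ 0.6  0.5 -0.7] open 0.0506 grip 0.0 t 23.30
```

The comb lies flat (front face 4.4 mm at both ends). The only differences from the first picture are the arm, the knob and the emptied slot.

```bash
python3 -c "
from cell import ticket
print(ticket.hand_in())"
```

```text
the job is handed in; nothing more can be done
None
```

The 16 mm comb is home in the thread, flat on both rests and released. It stayed flat under an 11.6 N press, the selector stands at four dots, nothing else moved, and the job is handed in (the hand-in returned no verdict).

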